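# Change the bearing feed over to the other chute

### The arm

A 6-joint arm with a two-finger parallel gripper is mounted at the origin on the work surface. World frame = base frame: x ahead of the robot, y to its left, z up, the work surface at z = 0. Lengths are in m, angles in rad, forces in N, time in s.
With the tool pointing down it reaches from about 0.35 to 0.925 m from the base axis. Payload 6.4 kg.
Tool frame: the origin (TCP) lies at the very end of the fingers, on their centre line; the grasp point (between the pads) lies pinch_z behind it (pinch_z is the distance from the TCP to the grasp point, in m); z points along the fingers, x is the direction in which the jaws open and shut, and the axes are right-handed (so a half turn about z gives the same grasp; the last joint's range is limited). The gripper opens to 94 mm and grips with 3 to 60 N. Pads are 16 mm wide; open, the fingers measure 119 mm over their backs; the gripper's body (75 mm by 177 mm) begins 78 mm behind the grasp point.
Start: joints at [-1.449, 0.245, 1.558, -0, 1.339, -0.174], TCP at [0.189, -0.622, 0.17] pointing down, gripper open.
Joint ranges: [-3.13, 3.13], [-1.02, 2.26], [0.13, 2.54], [-0.95, 4.09], [0.21, 2.88], [-2.74, 2.74]. Speed limits (rad/s): [2.57, 2.57, 3.14, 3.14, 3.14, 3.14].

### API

Orientations are given as a rotation vector (axis times angle).
In Python, from station import * gives the robot as it stands.
- The arm moves only by the tool drive_tool, never from a script. Its argument "steps" is one flat list of numbers, 7 for each row, row after row: the finger opening in mm, from 0 to 94, then the shift along the tool's x, y, z in units of 25 mm (1.0 is 25 mm), then the turn, a rotation vector about the tool's x, y, z in units of 10 degrees (1.0 is 10 degrees). In form: [fingers, dx, dy, dz, ax, ay, az, fingers, dx, dy, dz, ax, ay, az, ...]. A call has 1 to 12 rows; each row shifts and turns the pose as measured when the row begins, along the tool's axes as they then stand; what a row does not reach is not made up. A row lasts 1/8 s, in which the tool goes at most 62.5 mm and 10.7 degrees, less where a joint would pass 70% of its speed; a pose out of reach is approached as far as the arm can. A call is refused whole if a number of a shift passes 1 or a number of a turn 1, either way. A call with a gripper value outside its range is refused whole. The fingers move at their own pace and stop on an object; "squeeze" is the grip in N (left out, the last holds). Time passes only in rows, so rows that do not move let the fingers close. It gives the time, the measured TCP pose, the force and the opening at its end, in the units of the state.
- get_state(): the state, without advancing time (a new reading comes with each control period).
- read_camera(name): name is "scene" or "top" or "wrist"; returns a dict with "color" (400x640x3 uint8, red, green, blue), "K" (3x3 intrinsics, pixels), "R" (3x3) and "t" (3): a world point X has camera coordinates R X + t; the wrist camera has in their place "tool_from_camera" (4x4, takes a point from camera to tool coordinates, whose origin is the TCP and whose axes are the tool frame's). Camera axes: x right, y down, z forward; pixel columns grow to the right and rows downward; lengths in m; the calibration is good to about 2 mm. A picture is of the moment at which its call begins: read the wrist's pose just before it. There is no depth.
- finish_job(): hands the job in, once; it reports no verdict.
The state is a dict: "time": time; "joint_pos": joint angles; "joint_vel": joint speeds; "tau": joint torques, N m; "tcp_pos": TCP position; "tool_rot": TCP orientation; "contact_force": force on the tool from outside, world axes, zero at the start; "torque": the same for the moment, N m; "width": finger opening in m.
Only numpy, scipy, OpenCV 4.12 (cv2) and the standard library are available. Lean on these libraries where they do the work, as an engineer would, in place of code of your own. Each camera call takes 0.05 s, during which the arm holds its last target. There are 200 camera calls.

### The job

One chute of the bearing feeder has run empty: with a fingertip, push the blue catch tray along its rail until it stands before the other chute, where the three bearings wait, and then press the raised end of the yellow seesaw gate down so that it rocks over its pivot and stays over, and the three bearings roll down into the tray. Push gently, grip nothing, let the bearings run by themselves without touching them, leave everything else on the bench where it is, and finish clear of it all.

Things in the scene. Friction and masses are not known exactly. Their poses are not given: they have to be found in the camera images.
- chute: Bearing feeder fixed on the bench: aluminium deck 285 x 205 mm on blue legs, sloping down 10 degrees to its own -x (about towards the robot). Origin on the bench below the gate's pivot; x uphill, y left as seen from the robot, z up. Two channels along x: left at y = +80 mm (holds the three bearings), right at y = -80 mm (empty); inside 15 mm wide, walls 26 mm high.
- left_mouth (a point): Lower end of the left (loaded) channel's floor, 30 mm above the bench, at x = -115, y = +80 mm of the chute; axes as the chute's. The deck's upper end is at x = +170 mm of the chute, its channel walls there 106 mm above the bench.
- gate_pivot (a point): Middle of the seesaw gate's axis, 110 mm above the bench, over the chute's origin. A blue bracket around it (x -27 to +27, y -20 to +20 mm) reaches 122 mm above the bench. Uphill of it, 34 to 74 mm along x, a dark tumbler weight 40 mm across sits on the gate's shaft and swings left and right with the gate; its top is up to 185 mm above the bench.
- gate (a joint): Yellow seesaw gate, a beam 236 x 22 mm across both channels, rocking about the chute's x (rad). 0 = right end up, left end down, its blade holding the bearings back in the left channel. 0.6 = fully over: left end up, left channel open. Top-heavy: it stays at either stop, and once pushed a little past the middle (to 0.35) it tips over by itself within about a second. 1 to 2 N on the pad rocks it.
- pad_raised (a point): Middle of the top of the red press pad (34 mm along x, 30 mm along the beam) on the gate's right end. At the start it is up, 148 mm above the bench, at x = -9, y = -101 mm of the chute, sloping 17 degrees down towards the pivot; fully over it is 64 mm lower, having moved sideways less than 10 mm. Pressing it 45 mm down is enough; its stop is hard.
- pad_low (a point): Middle of the top of the same red pad on the gate's left end: low at the start, up when the gate is over.
- tray (a joint): How far the blue catch tray has slid to the left (+y of the chute) on its rail, in m: 0 = before the right channel, 0.16 = squarely before the left channel, 0.18 = end stop (still good). Starts between 0 and 0.025. It stays where it is left; about 2 N moves it. It cannot leave the rail.
- tray_floor (a point): Middle of the blue tray's inside floor, 12 mm above the bench; axes as the chute's. The tray stands below the channel mouths, its middle at x = -182 mm of the chute. Outside 128 mm along x, 90 mm along y; walls 4 mm thick, left, right and front ones up to 52 mm above the bench, the one towards the chute 23 mm. It runs on a flat rail 30 mm wide, 5 mm high, 290 mm long.
- bearing0: Waiting ball bearing, 35 mm across, 11 mm wide, 45 g, steel with black seals, on edge in the left channel, resting against the gate's blade. Origin at its centre, y along its axle.
- bearing1: The second waiting bearing, the same, behind the first.
- bearing2: The third waiting bearing, the same, behind the second.
- screwdriver: Bystander: orange screwdriver, 190 mm long, lying to the left of the chute and tray, roughly along the chute. Origin below its middle.
- spanner: Bystander: steel spanner, 170 mm long, lying to the right of the tray. Origin below its middle.
- brush: Bystander: brush with wooden handle, 160 mm long, lying to the left of the screwdriver. Origin below its middle.
- old_bearing: Bystander: a used bearing lying flat on the bench to the right of the chute, 35 mm across, 11 mm high. Origin at its centre.
- spray_can: Bystander: upright spray can, 58 mm across, 190 mm high. Origin under its middle.
- water_bottle: Bystander: upright clear bottle with blue cap, 68 mm across, 200 mm high. Origin under its middle.
- grease_tub: Bystander: upright red open tub, 120 mm across, 105 mm high. Origin under its middle.

How it is judged:
On the way, in this order (a step that is already met when the one before it is completed fails the run):
1. The catch tray stands before the left channel (value of joint tray above 0.138 m), for 0.2 s.
2. The seesaw gate has been rocked over, left channel open (value of joint gate above 0.52 rad), for 0.2 s.
At the end, for the whole second after the job is handed in: The tray stands before the left channel (joint above 0.138 m, that is within 22 mm of square before it), the gate is over to within 0.08 rad of its other stop, and all three bearings lie inside the tray, at rest (under 0.05 m/s) (value of joint tray above 0.138 m and value of joint gate above 0.52 rad and x of bearing0 in the frame of tray_floor between -0.06 and 0.06 m and y of bearing0 in the frame of tray_floor between -0.041 and 0.041 m and z of bearing0 in the frame of tray_floor between 0 and 0.045 m and linear speed of each of bearing0, bearing1, bearing2 below 0.05 m/s and x of bearing1 in the frame of tray_floor between -0.06 and 0.06 m and y of bearing1 in the frame of tray_floor between -0.041 and 0.041 m and z of bearing1 in the frame of tray_floor between 0 and 0.045 m and x of bearing2 in the frame of tray_floor between -0.06 and 0.06 m and y of bearing2 in the frame of tray_floor between -0.041 and 0.041 m and z of bearing2 in the frame of tray_floor between 0 and 0.045 m); the robot touches nothing.
It fails at once if The robot touched one of the three feeding bearings (contact force between any of the fingers, the arm and bearing0 above 0.5 N or contact force between any of the fingers, the arm and bearing1 above 0.5 N or contact force between any of the fingers, the arm and bearing2 above 0.5 N).
It fails at once if A bearing was lifted out of its channel or tray (height (world z) of any of bearing0, bearing1, bearing2 above 0.13 m).
It fails at once if The fingers pushed or gripped with more than 35 N (contact force between the fingers and anything else above 35 N).
It fails at once if Another thing on the bench was moved more than 15 mm or knocked over (distance of any of screwdriver, spanner, brush, old_bearing, spray_can, water_bottle, grease_tub from where it was at the start of the episode above 0.015 m).
It also fails if it takes over 58 s, if anything falls off the work surface, if the arm or the gripper's body presses on something with over 40 N, if the wrist force passes 120 N, or if a joint passes its speed limit or range.

## Working session

There is one attempt and no reset: what is moved stays moved. The work goes in short steps, Python scripts to look and compute and a tool call to move; the robot and the scene stay as the last step left them, time stands still between calls to the robot, and variables do not carry over. Pictures are saved under pics/ and viewed, about 8 in all and at most 12, crops included, and the job is handed in when it is done.

Besides the shell and the picture viewer there is one more tool, called after "Emit:" as name(argument=value, ...) on one line, values as JSON. drive_tool: Moves the arm, as the interface text tells. Its arguments: {"type":"object","properties":{"steps":{"type":"array"},"squeeze":{"type":"number"}},"required":["steps"]}

```bash
mkdir -p pics; python3 - <<'E'
from station import *
import cv2,numpy as np,pickle
s=get_state(); print(s)
d={}
for n in("scene","top"):
    c=read_camera(n); d[n]=c; cv2.imwrite(f"pics/{n}0.png",c["color"][:,:,::-1]); print(n,c["K"],c["R"],c["t"])
pickle.dump(d,open("cam.pkl","wb"))
E
```

```text
{'time': 0.0, 'joint_pos': array([-1.44912193e+00,  2.45792564e-01,  1.55899426e+00, -5.63318952e-05,
        1.33870280e+00, -1.74099784e-01]), 'joint_vel': array([-0.00030728, -0.00182777,  0.00014915, -0.00115301, -0.00081683,
       -0.00179035]), 'tau': array([ 3.38829486e-03, -4.15828300e+01, -3.14601302e+01,  6.86130719e-02,
        3.32376757e-02, -1.44478117e-04]), 'tcp_pos': array([ 0.18936933, -0.62110766,  0.16916981]), 'tool_rot': array([-2.52345605e+00,  1.86905386e+00,  2.11260713e-03]), 'contact_force': array([-0.39563355,  0.03868672, -0.44238541]), 'torque': array([ 0.00341299,  0.02362111, -0.01876239]), 'width': 0.09370478038136079}
scene [[443.45179262   0.         321.96738385]
 [  0.         443.45179262 193.88456926]
 [  0.           0.           1.        ]] [[-0.07932427  0.99680093  0.00977608]
 [ 0.8521627   0.0728961  -0.51817457]
 [-0.51722953 -0.03277301 -0.855219  ]] [ 0.04568482 -0.41513125  2.04092352]
top [[422.37592031   0.         317.1765493 ]
 [  0.         422.37592031 195.48618574]
 [  0.           0.           1.        ]] [[-0.0232152  -0.99969975  0.0078405 ]
 [-0.98400527  0.02146379 -0.17684157]
 [ 0.17662018 -0.01182051 -0.9842081 ]] [0.01556877 0.58582343 1.26216908]
```

View pics/top0.png

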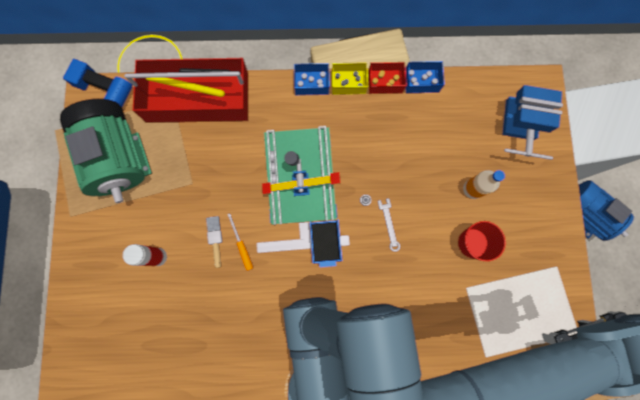

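View pics/scene0.png

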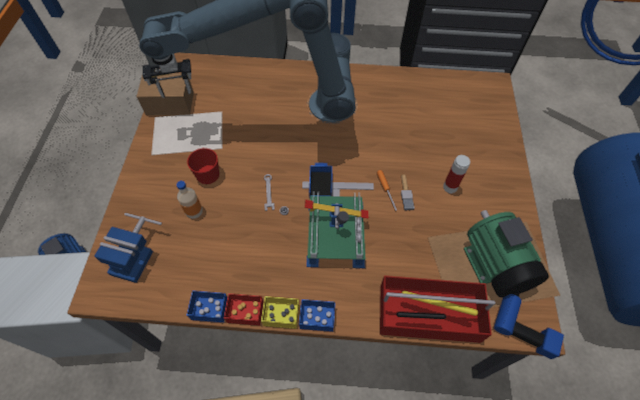

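The top view shows the right (raised) pad at about (335,179), the left pad at about (266,188), the tray at about (325,242), the spanner at about (389,225) and the old bearing at (366,200). I'll enlarge it to measure.

```bash
cat > h.py <<'E'
import numpy as np,pickle
D=pickle.load(open("cam.pkl","rb"))
def ray(n,u,v,z,c=None):
    c=c or D[n]; d=c["R"].T@np.linalg.solve(c["K"],[u,v,1]); o=-c["R"].T@c["t"]
    return o+d*(z-o[2])/d[2]
def proj(n,X,c=None):
    c=c or D[n]; p=c["K"]@(c["R"]@np.array(X)+c["t"]); return p[:2]/p[2]
E
python3 - <<'E'
from h import *
import cv2
im=D["top"]["color"][:,:,::-1]
cv2.imwrite("pics/crop.png",cv2.resize(im[115:275,240:410],None,fx=4.6,fy=3.75,interpolation=cv2.INTER_CUBIC)) 
h=cv2.cvtColor(im.copy(),cv2.COLOR_BGR2HSV)
m=(((h[...,0]<8)|(h[...,0]>172))&(h[...,1]>170)&(h[...,2]>90)).astype('uint8')
m[:115]=0;m[275:]=0;m[:,:240]=0;m[:,410:]=0
n,l,st,ce=cv2.connectedComponentsWithStats(m)
for i in range(1,n): print(st[i],ce[i])
for z in(.148,): 
  print("R",ray("top",335.5,179,.148))
print("L",ray("top",266,188,.084))
for u,v in((310,222),(341,222),(342,262),(313,263)): print("tray",ray("top",u,v,.052))
E
```

```text
[240 115   8   6  26] [243.19230769 118.        ]
[331 172   9  12  94] [335.0106383  177.72340426]
[262 183   9  11  85] [265.63529412 187.92941176]
R [ 0.61626947 -0.05077698  0.148     ]
L [0.6068351  0.15785893 0.084     ]
tray [0.50366767 0.02637365 0.052     ]
tray [ 0.50153862 -0.06903392  0.052     ]
tray [ 0.37985054 -0.06802351  0.052     ]
tray [0.37888595 0.01982045 0.052     ]
```

View pics/crop.png

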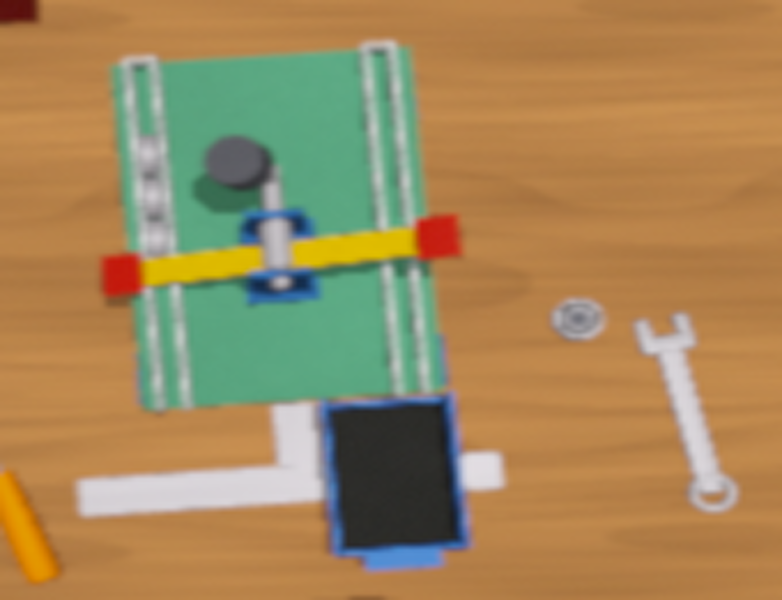

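```bash
cat > fit.py <<'E'
from h import *
from scipy.optimize import least_squares
P=[((335.2,178),(-.009,-.101,.148),0),((265.8,187.9),(-.009,.103,.084),0),
((310,223),(-.118,.045,.023),1),((338.6,221),(-.118,-.045,.023),1),((341.5,261),(-.246,-.045,.052),1),((312.4,263.5),(-.246,.045,.052),1)]
# deck corners (upper end): crop (122,60),(397,43) outer channel corners z .106
P+=[((240+122/4.6,115+60/3.75),(.17,.0895,.106),0),((240+397/4.6,115+43/3.75),(.17,-.0895,.106),0)]
def w(p,q,t):
    c,s=np.cos(p[2]),np.sin(p[2]); x,y=q[0],q[1]+(p[3]-.08 if t else 0)
    return [p[0]+c*x-s*y,p[1]+s*x+c*y,q[2]]
r=least_squares(lambda p:np.concatenate([proj("top",w(p,q,t))-u for u,q,t in P]),[.6,.05,.05,.0])
p=r.x
if __name__=="__main__":
    print(p,np.degrees(p[2]));print(r.fun.reshape(-1,2).round(1))
    for nm,q,t in [("pad",(-.009,-.101,.148),0),("tray",(-.182,0,.012),1),("trayright",(-.182,-.045,.05),1),("mouthL",(-.115,.08,.03),0)]: print(nm,w(p,q,t),"scene px",proj("scene",w(p,q,t)))
    for nm,u in [("spanner top",(240+640/4.6,115+330/3.75)),("ring",(240+712/4.6,115+490/3.75)),("oldb",(240+578/4.6,115+318/3.75))]: print(nm,ray("top",*u,.008))
E
python3 fit.py
```

```text
[0.62038969 0.05320302 0.0536899  0.01601197] 3.076204698303462
[[-0.6  0.8]
 [ 1.   0.4]
 [-0.4  0.1]
 [-0.5 -0.1]
 [ 0.8  0.7]
 [ 0.2  0.6]
 [ 0.6 -1.6]
 [-1.  -1.2]]
pad [np.float64(0.6168227321088814), np.float64(-0.04813441982323835), 0.148] scene px [308.14423628 202.29974642]
tray [np.float64(0.4420858031895918), np.float64(-0.02045967385672289), 0.012] scene px [319.59099731 182.54121904]
trayright [np.float64(0.4445006881261804), np.float64(-0.06539483081364292), 0.05] scene px [308.37332309 177.09726932]
mouthL [np.float64(0.5012622696431912), np.float64(0.12691637141952017), 0.03] scene px [355.56501393 195.3355971 ]
spanner top [ 0.56509954 -0.19650631  0.008     ]
ring [ 0.42778689 -0.23923387  0.008     ]
oldb [ 0.57646247 -0.15364508  0.008     ]
```

Emit:
drive_tool(steps=[4, 0, 0, -0.6, 0, 0, 0.7, 4, 0, 0, -0.6, 0, 0, 0.7, 4, -0.96, -0.56, 0, 0, 0, 0, 4, -0.96, -0.56, 0, 0, 0, 0, 4, -0.96, -0.56, 0, 0, 0, 0, 4, -0.96, -0.56, 0, 0, 0, 0, 4, -0.96, -0.56, 0, 0, 0, 0, 4, -0.96, -0.56, 0, 0, 0, 0, 4, -0.96, -0.56, 0, 0, 0, 0, 4, -0.96, -0.56, 0, 0, 0, 0], squeeze=5)

```text
time: 1.35
tcp_pos: [0.2942, -0.4162, 0.1954]
tool_rot: [-2.26, 2.172, 0.016]
contact_force: [-0.9, -0.7, -0.2]
width: 0.0042
```

Emit:
drive_tool(steps=[4, -0.95, -0.57, 0, 0, 0, 0, 4, -0.95, -0.57, 0, 0, 0, 0, 4, -0.95, -0.57, 0, 0, 0, 0, 4, -0.95, -0.57, 0, 0, 0, 0, 4, -0.95, -0.57, 0, 0, 0, 0, 4, -0.95, -0.57, 0, 0, 0, 0, 4, -0.95, -0.57, 0, 0, 0, 0, 4, -0.95, -0.57, 0, 0, 0, 0, 4, -0.95, -0.57, 0, 0, 0, 0, 4, -0.95, -0.57, 0, 0, 0, 0, 4, -0.95, -0.57, 0, 0, 0, 0, 4, 0, 0, 0, 0, 0, 0])

```text
time: 2.85
tcp_pos: [0.4422, -0.1356, 0.194]
tool_rot: [-2.262, 2.169, 0.028]
contact_force: [0.9, -0.1, -0.5]
width: 0.0036
```

Emit:
drive_tool(steps=[4, 0, 0, 1, 0, 0, 0, 4, 0, 0, 1, 0, 0, 0, 4, 0, 0, 1, 0, 0, 0, 4, 0, 0, 1, 0, 0, 0, 4, 0, 0, 1, 0, 0, 0, 4, 0, 0, 0.9, 0, 0, 0, 4, 0, 0, 0.5, 0, 0, 0, 4, 0, 0, 0, 0, 0, 0])

```text
time: 3.85
tcp_pos: [0.4379, -0.1382, 0.0287]
tool_rot: [-2.259, 2.176, 0.028]
contact_force: [-0.4, 1.0, -0.1]
width: 0.0039
```

```bash
python3 - <<'E'
from station import *
import cv2
s=get_state(); print(s['tcp_pos'],s['contact_force'])
c=read_camera("top"); cv2.imwrite("pics/t1.png",cv2.resize(c["color"][130:290,220:420,::-1],None,fx=3.75,fy=3.75,interpolation=cv2.INTER_CUBIC))
E
```

```text
[ 0.43793243 -0.1382472   0.02872332] [-0.36909081  1.03914634 -0.14771213]
```

View pics/t1.png

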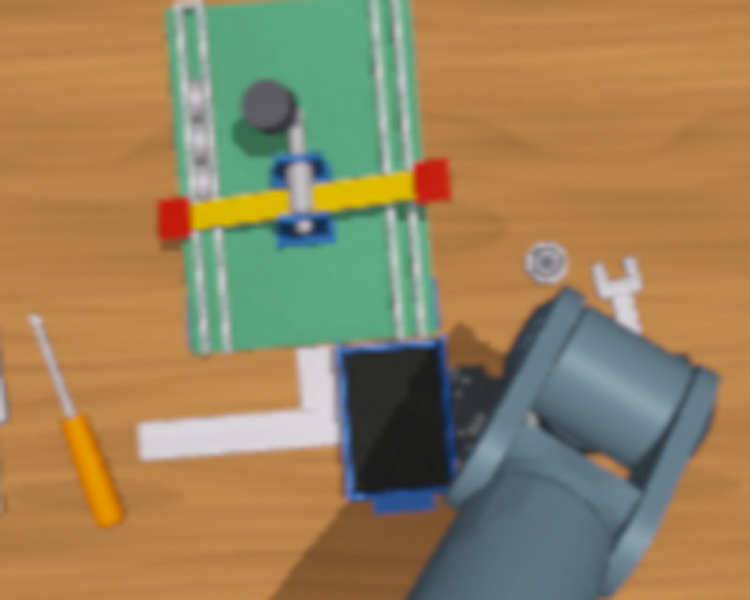

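The tool is down right of the tray (tray at about x 340–450, tool at about 475 in the crop) and clear of the spanner. Next I push it.

Emit:
drive_tool(steps=[4, -0.7, 0, 0, 0, 0, 0, 4, -0.7, 0, 0, 0, 0, 0, 4, -0.5, 0, 0, 0, 0, 0, 4, -0.2, 0, 0, 0, 0, 0, 4, -0.2, 0, 0, 0, 0, 0, 4, -0.2, 0, 0, 0, 0, 0, 4, -0.2, 0, 0, 0, 0, 0, 4, -0.2, 0, 0, 0, 0, 0, 4, -0.2, 0, 0, 0, 0, 0])

```text
time: 5.03
tcp_pos: [0.4373, -0.0565, 0.0332]
tool_rot: [-2.258, 2.174, 0.018]
contact_force: [0.5, -0.4, 0.7]
width: 0.0039
```

Emit:
drive_tool(steps=[4, -0.4, 0, 0.05, 0, 0, 0, 4, -0.4, 0, 0.05, 0, 0, 0, 4, -0.4, 0, 0.05, 0, 0, 0, 4, -0.4, 0, 0, 0, 0, 0, 4, -0.4, 0, 0, 0, 0, 0, 4, -0.4, 0, 0, 0, 0, 0, 4, -0.4, 0, 0, 0, 0, 0, 4, -0.4, 0, 0, 0, 0, 0, 4, -0.4, 0, 0, 0, 0, 0, 4, -0.3, 0, 0, 0, 0, 0])

```text
time: 6.28
tcp_pos: [0.4332, 0.048, 0.0306]
tool_rot: [-2.258, 2.174, 0.018]
contact_force: [-0.6, 0.2, -0.7]
width: 0.004
```

Emit:
drive_tool(steps=[4, -0.2, 0, 0, 0, 0, 0, 4, -0.2, 0, 0, 0, 0, 0, 4, -0.2, 0, 0, 0, 0, 0, 4, -0.1, 0, 0, 0, 0, 0, 4, 0, 0, 0, 0, 0, 0])

```text
time: 6.9
tcp_pos: [0.4325, 0.0669, 0.0308]
tool_rot: [-2.259, 2.174, 0.018]
contact_force: [0.8, -0.3, -0.4]
width: 0.0039
```

```bash
python3 - <<'E'
from station import *
import cv2
from fit import *
s=get_state(); print(s['tcp_pos'],s['contact_force'])
c=read_camera("top"); cv2.imwrite("pics/t2.png",cv2.resize(c["color"][130:290,220:420,::-1],None,fx=3.75,fy=3.75,interpolation=cv2.INTER_CUBIC))
for tv in(.138,.16,.18):
  q=[p[0],p[1],p[2],tv]
  print(tv,[((proj("top",w(q,a,1))-[220,130])*3.75).round() for a in((-.118,.045,.023),(-.246,.045,.052),(-.118,-.045,.023))])
E
```

```text
[0.43251154 0.06692336 0.03077053] [ 0.80869725 -0.33222123 -0.36360188]
0.138 [array([191., 360.]), array([196., 514.]), array([298., 352.])]
0.16 [array([164., 362.]), array([169., 517.]), array([272., 354.])]
0.18 [array([140., 364.]), array([144., 519.]), array([248., 356.])]
```

View pics/t2.png

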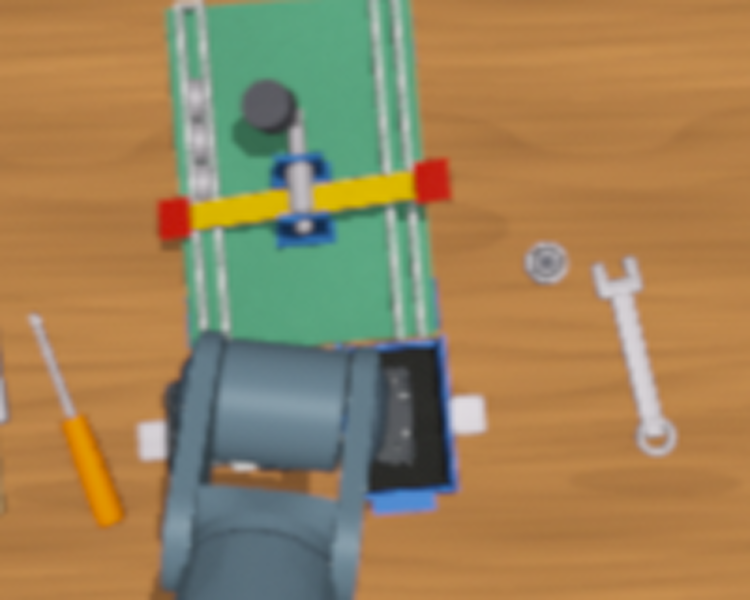

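The tray has not moved (still x 340–455 in the crop), although the tool went left at wall height. I'll look from the scene camera.

```bash
python3 - <<'E'
from station import *
import cv2
from fit import *
s=get_state()
print(s)
c=read_camera("scene"); im=c["color"][:,:,::-1]
a=cv2.resize(im[100:280,240:420],None,fx=2.2,fy=2.2,interpolation=cv2.INTER_CUBIC)
b=cv2.resize(read_camera("wrist")["color"][:,:,::-1],(400,250)); 
o=np.zeros((396,800,3),'uint8'); o[:396,:396]=a; o[:250,400:]=b
cv2.imwrite("pics/s2.png",o)
print((proj("scene",s["tcp_pos"])-[240,100])*2.2,(proj("top",s["tcp_pos"])-[220,130])*3.75)
E
```

```text
{'time': 6.95, 'joint_pos': array([-0.11604643, -0.07835589,  2.18209937,  0.01426703,  1.04275918,
        1.40930942]), 'joint_vel': array([-0.00401959, -0.00067257,  0.00083675, -0.00032907, -0.00073491,
       -0.00101757]), 'tau': array([ 8.15242203e-02, -2.35086572e+01, -2.67727125e+01,  4.90341440e-02,
       -5.93550852e-02,  3.74868134e-03]), 'tcp_pos': array([0.4325365 , 0.06685267, 0.03079319]), 'tool_rot': array([-2.2585057 ,  2.17379013,  0.01776315]), 'contact_force': array([ 0.1916588 , -0.25074005, -0.24329437]), 'torque': array([ 0.02495277,  0.06163998, -0.06729454]), 'width': 0.003813458843201849}
[223.04287837 175.11701945] [290.43726427 434.79271623]
```

View pics/s2.png

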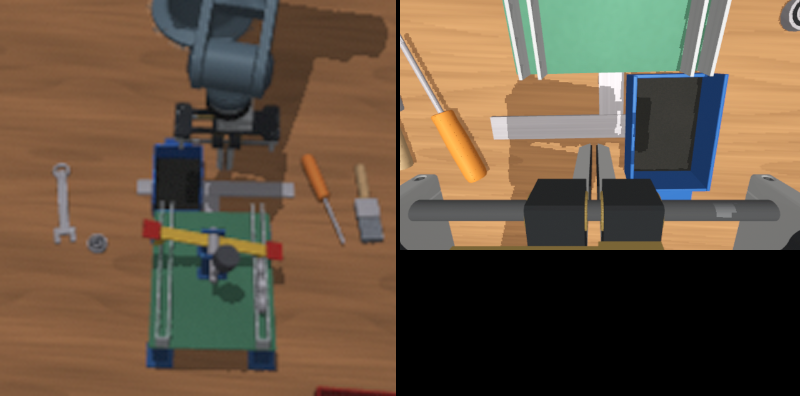

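```bash
python3 - <<'E'
from station import *
from fit import *
from scipy.spatial.transform import Rotation as Ro
import cv2
s=get_state(); c=read_camera("wrist"); T=c["tool_from_camera"]; cv2.imwrite("pics/w2.png",c["color"][:,:,::-1])
R=Ro.from_rotvec(s["tool_rot"]).as_matrix()
def pw(X,dz=0,dy=0):
    t=R.T@(np.array(X)-s["tcp_pos"]-[0,dy,dz]); q=T[:3,:3].T@(t-T[:3,3]); u=c["K"]@q; return (u[:2]/u[2]).round(0)
print(T.round(3))
for dz in(0,.03,.06):
  print(dz,"tip",pw(s["tcp_pos"]+[0,0,dz],dz),*[pw(w(p,a,1),dz) for a in((-.118,.045,.023),(-.118,-.045,.023),(-.246,-.045,.052),(-.246,.045,.052))], pw(w(p,(-.167,.145,.005),0),dz),pw(w(p,(-.197,.145,.005),0),dz))
E
```

```text
[[ 1.    -0.     0.    -0.001]
 [ 0.     0.961  0.276 -0.08 ]
 [-0.    -0.276  0.961 -0.214]
 [ 0.     0.     0.     1.   ]]
0 tip [311. 223.] [372. 124.] [505. 121.] [500. 310.] [372. 311.] [157. 189.] [163. 225.]
0.03 tip [311. 223.] [365. 122.] [482. 120.] [479. 287.] [365. 288.] [173. 181.] [178. 213.]
0.06 tip [311. 223.] [360. 120.] [464. 118.] [462. 268.] [360. 269.] [187. 174.] [190. 203.]
```

View pics/w2.png

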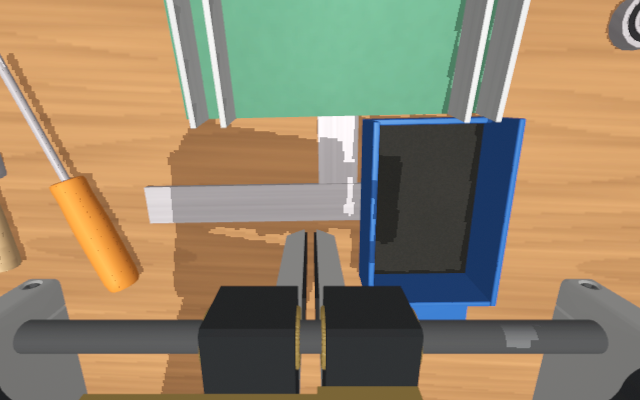

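The fingertip really is left of the tray at z≈0.03, and the tray has not moved (walls at u≈365–522 in the wrist view, as predicted for 0.016). No contact force was felt. I'll go back over it and retry lower, with the fingers shut and checks along the way.

Emit:
drive_tool(steps=[0, 0, 0, -1, 0, 0, 0, 0, 0, 0, -1, 0, 0, 0, 0, 0, 0, -1, 0, 0, 0, 0, 1, 0, 0, 0, 0, 0, 0, 1, 0, 0, 0, 0, 0, 0, 1, 0, 0, 0, 0, 0, 0, 1, 0, 0, 0, 0, 0, 0, 1, 0, 0, 0, 0, 0, 0, 1, 0, 0, 0, 0, 0, 0, 1, -0.2, 0, 0, 0, 0, 0, 0.2, -0.2, 0, 0, 0, 0])

```text
time: 8.48
tcp_pos: [0.4495, -0.1205, 0.1062]
tool_rot: [-2.256, 2.176, 0.016]
contact_force: [-0.3, 0.7, -0.2]
width: 0.0003
```

Emit:
drive_tool(steps=[0, 0, 0, 1, 0, 0, 0, 0, 0, 0, 1, 0, 0, 0, 0, 0, 0, 1, 0, 0, 0, 0, 0, 0, 0.3, 0, 0, 0, 0, 0, 0, 0, 0, 0, 0])

```text
time: 9.1
tcp_pos: [0.4509, -0.1178, 0.0226]
tool_rot: [-2.256, 2.174, 0.014]
contact_force: [-0.5, -0.1, 1.0]
width: 0.0008
```

```bash
cat > tr.py <<'E'
from station import *
import cv2,sys
from fit import *
from scipy.spatial.transform import Rotation as Ro
s=get_state(); c=read_camera("wrist"); T=c["tool_from_camera"]; R=Ro.from_rotvec(s["tool_rot"]).as_matrix()
im=c["color"][:,:,::-1].copy()
def pw(X):
    q=T[:3,:3].T@(R.T@(np.array(X)-s["tcp_pos"])-T[:3,3]); u=c["K"]@q; return u[:2]/u[2]
def back(u,v,z):
    d=R@T[:3,:3]@np.linalg.solve(c["K"],[u,v,1]); o=R@T[:3,3]+s["tcp_pos"]; X=o+d*(z-o[2])/d[2]
    e=X[:2]-p[:2]; a,b=np.cos(p[2]),np.sin(p[2]); return np.array([a*e[0]+b*e[1],-b*e[0]+a*e[1]])
h=cv2.cvtColor(im,cv2.COLOR_BGR2HSV); m=((h[...,0]>100)&(h[...,0]<125)&(h[...,1]>130)).astype('uint8')
n,l,st,ce=cv2.connectedComponentsWithStats(m)
print("tcp",s["tcp_pos"],s["contact_force"],s["width"],"t",s["time"])
for i in range(1,n):
    if st[i][4]>300: 
        x0,y0,w0,h0=st[i][:4]; print(st[i]," bounds chute y at z.052:",back(x0,y0+h0/2,.052)[1],back(x0+w0,y0+h0/2,.052)[1])
if len(sys.argv)>1: cv2.imwrite(sys.argv[1],im)
E
python3 tr.py
```

```text
tcp [ 0.45092002 -0.11781628  0.02259937] [-0.48057754 -0.07773889  1.03717727] 0.0007958341273852549 t 9.1
[ 202   50   29   68 1353]  bounds chute y at z.052: -0.10315003533800768 -0.11928020070483908
[   60   134   184   186 14684]  bounds chute y at z.052: -0.0033955773350081604 -0.1201572890246844
```

Emit:
drive_tool(steps=[0, -0.5, 0, 0, 0, 0, 0, 0, -0.5, 0, 0, 0, 0, 0, 0, -0.3, 0, 0, 0, 0, 0, 0, -0.2, 0, 0, 0, 0, 0, 0, -0.2, 0, 0, 0, 0, 0, 0, -0.2, 0, 0, 0, 0, 0, 0, -0.2, 0, 0, 0, 0, 0])

```text
time: 10.02
tcp_pos: [0.451, -0.0624, 0.0262]
tool_rot: [-2.255, 2.172, 0.006]
contact_force: [0.2, 0.1, -0.6]
width: 0.0001
```

```bash
python3 tr.py pics/w3.png
```

```text
tcp [ 0.45099284 -0.06241001  0.02620758] [ 0.18589627  0.08391071 -0.55174912] 9.108599713131488e-05 t 10.025
[297  55  10  66 518]  bounds chute y at z.052: -0.10017707270444062 -0.10584486483132947
[278 136  31  96 830]  bounds chute y at z.052: -0.08693496457778367 -0.10600445035237833
[ 157  138   83  182 5857]  bounds chute y at z.052: -0.007737575391408841 -0.06123292120737764
```

View pics/w3.png

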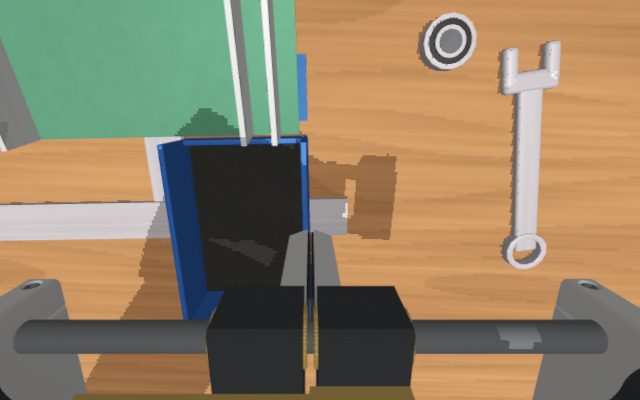

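In the wrist view the tip's near edge is at v≈232, lower in the picture than the TCP projection (223). That fits real fingertips 15–35 mm shorter than the TCP claims, so they passed over the 52 mm wall. I'll back off to the right and go lower in small steps, watching the force.

Emit:
drive_tool(steps=[0, 1, 0, 0, 0, 0, 0, 0, 0.8, 0, 0, 0, 0, 0, 0, 0, 0, 0.2, 0, 0, 0, 0, 0, 0, 0.2, 0, 0, 0, 0, 0, 0, 0.2, 0, 0, 0, 0, 0, 0, 0.2, 0, 0, 0, 0, 0, 0, 0.1, 0, 0, 0, 0, 0, 0, 0, 0, 0, 0])

```text
time: 11.08
tcp_pos: [0.4518, -0.1049, 0.0007]
tool_rot: [-2.259, 2.169, 0.01]
contact_force: [0.5, 0.0, -0.1]
width: 0.0004
```

No contact at TCP z≈0, which confirms short fingertips. Now I push.

Emit:
drive_tool(steps=[0, -0.4, 0, 0, 0, 0, 0, 0, -0.3, 0, 0, 0, 0, 0, 0, -0.2, 0, 0, 0, 0, 0, 0, -0.2, 0, 0, 0, 0, 0, 0, -0.2, 0, 0, 0, 0, 0, 0, -0.2, 0, 0, 0, 0, 0, 0, -0.2, 0, 0, 0, 0, 0])

```text
time: 11.95
tcp_pos: [0.4501, -0.0603, 0.0016]
tool_rot: [-2.26, 2.169, 0.007]
contact_force: [0.0, -1.3, -0.5]
width: 0.0004
```

```bash
python3 tr.py
```

```text
tcp [ 0.45013248 -0.06026067  0.00157469] [ 1.25013230e-03 -1.34069258e+00 -5.06031348e-01] 0.0004430530420683846 t 11.95
[300  46  10  74 614]  bounds chute y at z.052: -0.1003589852538941 -0.10526357058061307
[ 277  138   16  132 1387]  bounds chute y at z.052: -0.08649739323795623 -0.09521372122040321
[ 114  140  120  180 8145]  bounds chute y at z.052: 0.005587957906444286 -0.06183520789897477
[183 354  26  14 321]  bounds chute y at z.052: -0.022258089886184662 -0.03887455471739952
```

Contact at last: 1.3 N, and the tray edge has moved about 10 mm. I'll keep pushing.

Emit:
drive_tool(steps=[0, -0.35, 0, 0, 0, 0, 0, 0, -0.4, 0, 0, 0, 0, 0, 0, -0.4, 0, 0, 0, 0, 0, 0, -0.4, 0, 0, 0, 0, 0, 0, -0.4, 0, 0, 0, 0, 0, 0, -0.4, 0, 0, 0, 0, 0, 0, -0.4, 0, 0, 0, 0, 0, 0, -0.4, 0, 0, 0, 0, 0, 0, -0.4, 0, 0, 0, 0, 0, 0, -0.4, 0, 0, 0, 0, 0, 0, -0.3, 0, 0, 0, 0, 0])

```text
time: 13.38
tcp_pos: [0.444, 0.0541, 0.0021]
tool_rot: [-2.262, 2.169, 0.011]
contact_force: [-1.3, -1.2, -1.1]
width: 0.0004
```

```bash
python3 tr.py
```

```text
tcp [0.44400123 0.05410367 0.00206759] [-1.28847012 -1.21504537 -1.13747365] 0.0003806284164213617 t 13.375
[ 114  141  100  179 7427]  bounds chute y at z.052: 0.12051386545931671 0.06405926953855931
[ 193  140  100  129 2049]  bounds chute y at z.052: 0.07413057540030135 0.01932513915205976
[183 354  26  14 315]  bounds chute y at z.052: 0.09257086650697212 0.07587171463048156
```

Emit:
drive_tool(steps=[0, -0.25, 0, 0, 0, 0, 0, 0, -0.2, 0, 0, 0, 0, 0, 0, -0.2, 0, 0, 0, 0, 0, 0, -0.1, 0, 0, 0, 0, 0, 0, 0, 0, 0, 0, 0, 0])

```text
time: 14.05
tcp_pos: [0.4434, 0.0748, 0.0024]
tool_rot: [-2.261, 2.169, 0.011]
contact_force: [0.4, -0.5, -0.5]
width: 0.0007
```

```bash
python3 tr.py
```

```text
tcp [0.44335318 0.07483763 0.00238983] [ 0.44692154 -0.48132869 -0.4748482 ] 0.0006512756559075404 t 14.05
[ 232  140   61  129 1733]  bounds chute y at z.052: 0.07350538569557703 0.040041038606571766
[ 115  142   99  178 7563]  bounds chute y at z.052: 0.14098535057552133 0.08491065672872737
[183 354  26  15 334]  bounds chute y at z.052: 0.1135124238037982 0.09676193745670106
```

The tray is at about 0.165. I'll retreat right, rise, and move above the raised pad.

Emit:
drive_tool(steps=[0, 0.5, 0, 0, 0, 0, 0, 0, 0.5, 0, -0.3, 0, 0, 0, 0, 0, 0, -1, 0, 0, 0, 0, 0, 0, -1, 0, 0, 0, 0, 0, 0, -1, 0, 0, 0, 0, 0, 0, -1, 0, 0, 0, 0, 0, 0, -1, 0, 0, 0, 0, 0, 0, -1, 0, 0, 0, 0, 0, 0, -1, 0, 0, 0, 0, 0, 0, -0.8, 0, 0, 0, 0, 0, 0, 0, 0, 0, 0])

```text
time: 15.48
tcp_pos: [0.4464, 0.0376, 0.2177]
tool_rot: [-2.244, 2.175, -0.0]
contact_force: [0.5, 0.5, 0.7]
width: 0.0004
```

Emit:
drive_tool(steps=[0, 0.5, -1, 0, 0, 0, 0, 0, 0.5, -1, 0, 0, 0, 0, 0, 0.5, -1, 0, 0, 0, 0, 0, 0.5, -1, 0, 0, 0, 0, 0, 0.5, -1, 0, 0, 0, 0, 0, 0.5, -0.8, 0, 0, 0, 0, 0, 0.3, -0.5, 0, 0, 0, 0, 0, 0, 0, 0, 0, 0, 0])

```text
time: 16.48
tcp_pos: [0.6069, -0.0459, 0.2102]
tool_rot: [-2.242, 2.183, 0.014]
contact_force: [0.7, 0.2, -0.2]
width: 0.0002
```

```bash
python3 tr.py pics/w4.png; python3 - <<'E'
from station import *
import cv2
from fit import *
c=read_camera("top");cv2.imwrite("pics/t4.png",cv2.resize(c["color"][110:290,200:420,::-1],None,fx=3,fy=3))
print(w(p,(-.014,-.103,.148),0))
E
```

```text
tcp [ 0.60685964 -0.04588178  0.21022639] [ 0.67646993  0.23442084 -0.21231689] 0.0001817231750903718 t 16.475
[185 133  61  19 726]  bounds chute y at z.052: 0.050676302071341724 -0.021289931747227687
[ 138  241   72   79 1530]  bounds chute y at z.052: 0.13885705553305383 0.0419276652656775
[189 244  34  69 912]  bounds chute y at z.052: 0.06972494169733687 0.024198385683189355
[np.float64(0.6119372651108498), np.float64(-0.050399858458722406), 0.148]
```

View pics/w4.png

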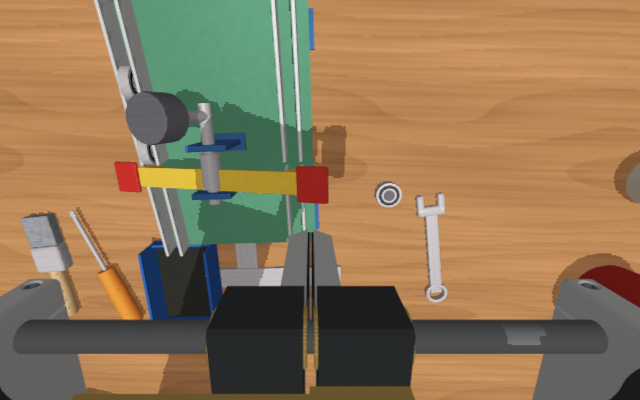

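The tray stands before the left channel and the pad is at (313,184). I'll check the pad's position from this view.

```bash
cat >> tr.py <<'E'
m=(((h[...,0]<8)|(h[...,0]>172))&(h[...,1]>150)).astype('uint8'); m[270:]=0
n,l,st,ce=cv2.connectedComponentsWithStats(m)
for i in range(1,n):
    if st[i][4]>150: print("red",st[i],ce[i],"chute xy@.148",back(*ce[i],.148),"@.084",back(*ce[i],.084))
print("pad start px",pw(w(p,(-.009,-.101,.148),0)),"over px",pw(w(p,(-.009,-.101,.084),0)),"L up px",pw(w(p,(-.009,.101,.148),0)))
E
python3 tr.py
```

```text
tcp [ 0.60633929 -0.04524995  0.21057464] [ 0.06325926 -0.09787301 -0.30529941] 0.00033093179702031056 t 16.575
[186 132  61  19 719]  bounds chute y at z.052: 0.050158157769713545 -0.021806695527415525
[ 139  241   71   79 1550]  bounds chute y at z.052: 0.1382424401900943 0.0425923306120546
[190 244  33  69 904]  bounds chute y at z.052: 0.06907108521243499 0.024851686301558824
red [115 161  27  31 654] [128.09633028 175.65749235] chute xy@.148 [0.00619935 0.06760538] @.084 [-0.00616324  0.1068397 ]
red [ 297  166   32   37 1134] [312.9047619 183.5670194] chute xy@.148 [-0.0049081  -0.09904309] @.084 [-0.01983509 -0.09828324]
pad start px [315.1746502  187.92777663] over px [315.1406678  173.90969851] L up px [ 95.23764076 192.72599119]
```

Emit:
drive_tool(steps=[0, 0.18, -0.36, 0, 0, 0, 0, 0, 0, 0, 0.8, 0, 0, 0, 0, 0, 0, 0.8, 0, 0, 0, 0, 0, 0, 0.4, 0, 0, 0, 0, 0, 0, 0, 0, 0, 0])

```text
time: 17.25
tcp_pos: [0.6144, -0.0474, 0.1561]
tool_rot: [-2.245, 2.181, 0.017]
contact_force: [-0.5, -0.0, 0.5]
width: 0.0005
```

Emit:
drive_tool(steps=[0, 0, 0, 0.2, 0, 0, 0, 0, 0, 0, 0.2, 0, 0, 0, 0, 0, 0, 0.2, 0, 0, 0, 0, 0, 0, 0.2, 0, 0, 0])

```text
time: 17.75
tcp_pos: [0.6154, -0.0474, 0.1365]
tool_rot: [-2.244, 2.18, 0.012]
contact_force: [-0.9, -0.2, 0.4]
width: 0.0004
```

```bash
python3 tr.py
```

```text
tcp [ 0.6154431  -0.04743446  0.13649777] [-0.86137912 -0.19082581  0.37637475] 0.0003567804695546116 t 17.75
[ 144  148   84   28 1373]  bounds chute y at z.052: 0.06048430524093545 -0.02060728829211863
[155 222  56  14 513]  bounds chute y at z.052: 0.06081302717294272 0.0033462035207541393
[ 101  272   33   48 1056]  bounds chute y at z.052: 0.13272248992217284 0.09634210146028495
[164 277  39  43 858]  bounds chute y at z.052: 0.06385050656203681 0.021047044013881862
[ 115  354   91   40 2765]  bounds chute y at z.052: 0.13775583951328446 0.02943180568357224
red [ 63 184  35  38 946] [ 79.95665962 202.10465116] chute xy@.148 [0.01177409 0.05591275] @.084 [-0.00608991  0.10652977]
red [ 288  197   41   48 1405] [307.87188612 214.99572954] chute xy@.148 [-0.00049889 -0.09863309] @.084 [-0.022228   -0.09668716]
pad start px [311.64455099 226.66401735] over px [312.36153885 200.68834186] L up px [ 23.16338853 231.817801  ]
```

Emit:
drive_tool(steps=[0, 0, 0, 0.2, 0, 0, 0, 0, 0, 0, 0.2, 0, 0, 0, 0, 0, 0, 0.2, 0, 0, 0, 0, 0, 0, 0.2, 0, 0, 0])

```text
time: 18.3
tcp_pos: [0.6153, -0.0471, 0.1147]
tool_rot: [-2.245, 2.18, 0.013]
contact_force: [0.6, -0.2, 1.2]
width: 0.0007
```

```bash
python3 tr.py|grep -v bounds
```

```text
tcp [ 0.61530258 -0.04707094  0.11471791] [ 0.62815762 -0.20920909  1.21781909] 0.0007108123790558745 t 18.3
red [  43  190   38   41 1087] [ 61.34038638 209.36154554] chute xy@.148 [0.01338026 0.0516046 ] @.084 [-0.00605808  0.10667167]
red [ 285  206   47   52 1210] [307.30247934 220.91404959] chute xy@.148 [ 0.00299221 -0.09848226] @.084 [-0.0201111 -0.0963669]
pad start px [311.88226074 239.06429553] over px [312.61252831 207.96627129] L up px [ -6.85074348 244.48898797]
```

Emit:
drive_tool(steps=[0, 0, 0, 0.2, 0, 0, 0, 0, 0, 0, 0.2, 0, 0, 0, 0, 0, 0, 0.2, 0, 0, 0, 0, 0, 0, 0.2, 0, 0, 0, 0, 0, 0, 0.2, 0, 0, 0])

```text
time: 18.98
tcp_pos: [0.6154, -0.0469, 0.0879]
tool_rot: [-2.245, 2.18, 0.013]
contact_force: [0.4, 0.1, -0.1]
width: 0.0005
```

```bash
python3 tr.py|grep -v bounds
```

```text
tcp [ 0.61544638 -0.04688001  0.08788583] [ 0.38469322  0.1156271  -0.13641372] 0.0005094931713730994 t 18.975
red [ 293  208   49   51 1431] [320.09923131 224.2851153 ] chute xy@.148 [ 0.0108312  -0.10578585] @.084 [-0.01308802 -0.10643113]
red [  0 210  25  48 862] [  8.95359629 236.61948956] chute xy@.148 [0.00702139 0.06077043] @.084 [-0.01847517  0.12908295]
pad start px [311.80125576 259.04892988] over px [312.60576005 219.18356135] L up px [-54.2435146  264.86494445]
```

Emit:
drive_tool(steps=[0, 0, 0, 0.2, 0, 0, 0, 0, 0, 0, 0.2, 0, 0, 0, 0, 0, 0, 0.2, 0, 0, 0, 0, 0, 0, 0, 0, 0, 0])

```text
time: 19.52
tcp_pos: [0.6145, -0.0462, 0.0704]
tool_rot: [-2.245, 2.181, 0.016]
contact_force: [0.6, -0.3, -0.7]
width: 0.0008
```

```bash
python3 tr.py|grep -v bounds
```

```text
tcp [ 0.61450908 -0.04624144  0.07039038] [ 0.63766732 -0.27268632 -0.74856279] 0.0008287607332976607 t 19.525
red [ 294  203   48   53 1501] [319.89806795 220.99067288] chute xy@.148 [ 0.01828483 -0.10493011] @.084 [-0.00504149 -0.10548188]
pad start px [312.69726648 274.17212105] over px [313.39536601 226.59593962] L up px [-92.62663425 280.02468951]
```

Right pad is now low, matching its "over" position. I'll rise straight up and back off, then check.

Emit:
drive_tool(steps=[0, 0, 0, -0.4, 0, 0, 0, 0, 0, 0, -1, 0, 0, 0, 0, 0, 0, -1, 0, 0, 0, 0, 0, 0, -1, 0, 0, 0, 0, 0, 0, -1, 0, 0, 0, 0, 0, 0, -1, 0, 0, 0, 0, 0, 0, -1, 0, 0, 0, 0, 0.8, 0.5, 0, 0, 0, 0, 0, 1, 0.5, 0, 0, 0, 0, 0, 1, 0.5, 0, 0, 0, 0, 0, 1, 0.5, 0, 0, 0, 0, 0, 1, 0.5, 0, 0, 0, 0])

```text
time: 21.08
tcp_pos: [0.5575, -0.1732, 0.248]
tool_rot: [-2.244, 2.171, -0.009]
contact_force: [-0.6, 0.4, -0.5]
width: 0.0004
```

Emit:
drive_tool(steps=[0, 1, 0.3, -0.2, 0, 0, 0, 0, 1, 0.3, 0, 0, 0, 0, 0, 0.5, 0, 0, 0, 0, 0, 0, 0, 0, 0, 0, 0, 0, 0, 0, 0, 0, 0, 0, 0, 0, 0, 0, 0, 0, 0, 0, 0, 0, 0, 0, 0, 0, 0, 0, 0, 0, 0, 0, 0, 0])

```text
time: 22.08
tcp_pos: [0.5449, -0.2373, 0.2567]
tool_rot: [-2.244, 2.168, -0.017]
contact_force: [-0.1, 1.2, 0.1]
width: 0.0005
```

```bash
python3 - <<'E'
from station import *
import cv2
s=get_state();print(s["tcp_pos"],s["time"])
a=read_camera("top")["color"][110:280,225:425,::-1]; b=read_camera("scene")["color"][130:280,270:410,::-1]
o=np.zeros((590,800,3),'uint8') if 0 else None
import numpy as np
A=cv2.resize(a,(500,425),interpolation=cv2.INTER_CUBIC);B=cv2.resize(b,(300,321),interpolation=cv2.INTER_CUBIC)
o=np.zeros((425,800,3),'uint8');o[:,:500]=A;o[:321,500:]=B;cv2.imwrite("pics/f.png",o)
E
```

```text
[ 0.54486987 -0.23725229  0.25669083] 22.075
```

View pics/f.png

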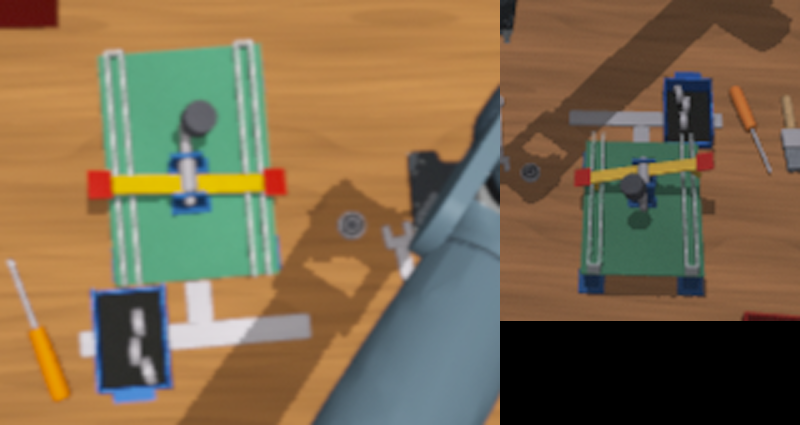

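All three bearings are in the tray (at (138,320), (135,350) and (148,370)), the gate is over and the left channel is empty. I'll wait a bit longer, confirm they are at rest, then hand in.

Emit:
drive_tool(steps=[0, 0, 0, 0, 0, 0, 0, 0, 0, 0, 0, 0, 0, 0, 0, 0, 0, 0, 0, 0, 0, 0, 0, 0, 0, 0, 0, 0, 0, 0, 0, 0, 0, 0, 0, 0, 0, 0, 0, 0, 0, 0, 0, 0, 0, 0, 0, 0, 0, 0, 0, 0, 0, 0, 0, 0, 0, 0, 0, 0, 0, 0, 0])

```text
time: 23.3
tcp_pos: [0.5448, -0.2375, 0.2567]
tool_rot: [-2.243, 2.169, -0.017]
contact_force: [-0.9, -0.2, -0.1]
width: 0.001
```

```bash
python3 - <<'E'
from station import *
import numpy as np,cv2
def sp(): 
    f=read_camera("top")["color"][225:270,255:300]; return f.astype(int)
a=sp()
for _ in range(6): b=sp()
print("max diff over 0.3 s",np.abs(a-b).max(),get_state()["time"])
f=cv2.imread("pics/f.png")
cv2.imwrite("pics/g.png",b.astype('uint8'))
if np.abs(a-b).max()<25: print("finish",finish_job())
E
```

```text
max diff over 0.3 s 3 23.65
the job is handed in; nothing more can be done
finish None
```

I pushed the tray along its rail to about 0.165 m with a closed fingertip. I then pressed the raised pad until the gate rocked over, and all three bearings rolled into the tray. I handed the job in at 23.7 s with the arm clear of everything.

**Last checks:**
- The final pictures showed the three bearings in the tray, the gate over and the left channel empty.
- The tray picture stayed constant over 0.3 s (largest pixel difference 3), so the bearings were at rest.
- The nearby bystanders in view looked unmoved by eye; I did not measure them, and the spray can, bottle and tub were outside the final crops.
- The contact readings I saw stayed around 2 N or less, but I only saw them at the end of each move. `finish_job()` gives no verdict.

**What disagreed:**
- My first two push attempts passed over the tray without touching it, at a reported TCP height of about 0.03 m, although its walls reach 0.052 m. The real fingertips seem to end roughly 25–30 mm short of the reported TCP. I corrected this by working at a TCP height of about 0, with no bench contact there, and pressing the pad correspondingly lower.
- The pad as seen by the wrist camera was a few mm from where the top camera placed it.

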